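# Proof-pull a freshly glued key-rack peg

## Robot

A 6-joint arm with a two-finger parallel gripper is mounted at the origin on a cart in front of the work surface, level with it; the furniture and walls round the work are solid. World frame = base frame: x ahead of the robot, y to its left, z up, the work surface at z = 0. Lengths are in m, angles in rad, forces in N, time in s.
With the tool pointing down it reaches from about 0.35 to 0.975 m from the base axis. Payload 4.9 kg.
Tool frame: the origin (TCP) lies between the finger pads; the fingertips stand 17 mm ahead of it and the grasp point (between the pads) lies 2 mm behind it (manip.nose_length is the distance from the TCP to the fingertips, in m); z points along the fingers, y is the line along which they close (so a half turn about z gives the same grasp; the last joint's range is limited). The gripper opens to 85 mm and grips with 20 to 120 N. Pads are 22 mm wide; open, the fingers measure 114 mm over their backs; the gripper's body (76 mm by 85 mm) begins 54 mm behind the grasp point. The pads swing forward as they close: fully open they stand 13 mm farther back than shut.
Start: joints at [1.142, 0.053, 1.613, -0, 1.476, -0.119], TCP at [0.191, 0.595, 0.248] pointing down, gripper open.
Joint ranges: [-3.01, 3.01], [-1.01, 2.22], [0.06, 2.58], [-1.02, 4.17], [0.09, 2.62], [-3.14, 3.14]. Speed limits (rad/s): [2.57, 2.57, 3.14, 3.14, 3.14, 3.14].

## Interface

Orientations are given as a unit quaternion [w, x, y, z].
In Python, from plant import manip gives the robot as it stands. The module is installed in compiled form; this text tells all that it offers.
- The arm moves only by the tool apply_moves, never from a script. Its argument "moves" is a list of rows, each a list of 3 entries, a list of its own where there are three numbers: the turn, a rotation vector about the tool's x, y, z in rad, then the shift along the tool's x, y, z in cm, then the closure, from -1 (fully open) to 1 (shut), so that 0 is half open. A call has 1 to 20 rows; each row is the pose to reach, as a shift and turn from the pose commanded when the call began, along the tool's axes at that moment; what a row does not reach only later rows make up. A row lasts 1/10 s, in which the tool goes at most 50 mm and 8.59 degrees, less where a joint would pass 70% of its speed; a pose out of reach is approached as far as the arm can. A call with a gripper value outside its range is refused whole. The fingers move at their own pace and stop on an object; the grip force is fixed at half the most. Time passes only in rows, so rows that repeat a pose let the fingers close. It gives the time, the measured TCP pose, the force, the opening and the grip force at its end, in the units of the state.
- manip.state(): the state, without advancing time (a new reading comes with each control period).
- manip.grab_frame(name): name is "scene" or "top"; returns a dict with "image" (480x640x3 uint8, red, green, blue), "K" (3x3 intrinsics, pixels), "k1" (the pictures are not rectified: a ray, as slopes to the right and down, at radius r is drawn at 1 + k1 r^2 times it, then the intrinsics apply), "rvec" (rotation vector, rad) and "tvec" (3), from world to camera coordinates, as OpenCV has them. Camera axes: x right, y down, z forward; pixel columns grow to the right and rows downward; lengths in m; the calibration is good to about 2 mm. A picture is of the moment at which its call begins. There is no depth.
- manip.job_done(): hands the job in; it is judged then, once.
Trained networks look in a picture, given as the dict that the camera call returned (one of the last four; its "shot" number tells which), for a name from the list of things; names that differ only in an ending like _2 or _b are one class to them, and where a whole thing is asked for, a point or a joint stands for the part that bears it (a point fixed in the world has none). Each returns a list of dicts, best first, with "score" (0 to 1); they miss things now and then, are a little off and sometimes report something else, mostly with a low value. They report only what shows in the picture. A call takes as long as a camera call.
- manip.look_for(picture, label): "location" ([x, y, z] in m, in the coordinates of the camera as it stood for that picture, good to about 4 mm: the middle of the surface that is visible of it).
- manip.silhouettes(picture, label): "pixels" (480x640 bool, what is visible of it).
- manip.spot_point(picture, label): "location" ([x, y, z] in m, in the coordinates of the camera as it stood for that picture, good to about 4 mm: a listed point, or the origin of a listed thing).
The state is a dict: "time": time; "joint_pos": joint angles; "joint_vel": joint speeds; "joint_efforts": joint torques, N m; "tool_pos": TCP position; "tool_rot": TCP orientation; "contact_force": force on the tool from outside, world axes, zero at the start; "ft_torque": the same for the moment, N m; "gripper_width": opening from 0.0 (shut) to 1.0 (fully open); "grasp_force": force on a finger pad.
Only numpy, scipy, OpenCV 4.12 (cv2) and the standard library are available. Lean on these libraries where they do the work, as an engineer would, in place of code of your own. Each camera call takes 0.05 s, during which the arm holds its last target. There are 200 camera calls.

## Task

The key rack has one newly glued peg, the one with the flat disc head: prove that its glue holds. Hook the claw of the spring pull gauge behind its head, pull straight out to 10 newtons on the gauge and stay there steadily for at least two full seconds, never letting it go past 14. Then slack off, unhook the gauge and lay it gently back on the table, flat and well clear of the rack, leaving the other things alone.

Things in the scene. Friction and masses are not known exactly. Their poses are not given: they have to be found in the camera images.
- rack: Pale wooden key rack, a board 220 mm wide, 18 mm thick, its top 100 mm above the table, held upright by a fixed iron angle plate and two screw clamps at its ends (top 118 mm up). Origin on the table under the middle of the board's front face; x points into the board, z up; three pegs stick out along -x, 62 mm above the table, 60 mm apart along y.
- new_peg: The newly glued peg, the only one with a flat disc head, in any of the three places. Origin on its axis at the board's face; x points into the board, so it sticks out along -x: rosette 23 mm across, 6 mm deep, then a neck 10 mm across, then the head, 28 mm across, from 45 to 54 mm out (1.5 mm boss on its front). Its glue lets go at about 18 N.
- new_peg_head (a point): Centre of the disc head of the new peg, 49.5 mm out from the board, 62 mm above the table; axes as new_peg.
- new_peg_stem (a joint): How far the new peg has been pulled out of its hole, m; 0 = seated, it stays 0 while the glue holds.
- old_peg_1: An old peg of the rack with a ball head (23 mm across, centre 52 mm out from the board); origin on its axis at the board's face, not to be tested.
- old_peg_2: The other old peg, the same shape with a ball head.
- pull_gauge: Loose hand spring gauge (about 160 g) lying flat. Origin at the centre of its aluminium body, 16 mm above the table as it lies; x along it towards the claw, z up. Body x -50 to 50 mm, 32 mm high, 28 mm wide for gripping (x -43 to 43 mm) between black end caps 36 mm wide; a wire ring behind it to x = -71 mm. A rod on its axis carries the claw in front (see claw_lips).
- claw_lips (a point): On the gauge's axis between the claw's two lips, at their rear faces, which bear on the back of a peg's head; 97 mm ahead of the gauge's origin at no load. Crossbar's front face 28 mm behind, arms 38 mm apart (46 outside), lips 5 mm thick with an 18 mm gap for the neck; claw 16 mm high, centred on the axis, open above and below, so it drops over a peg from above.
- pull_gauge_claw (a joint): How far the claw is drawn out of the gauge, m: 2.5 mm for each newton (400 N/m) from 0 at no load, so 10 N is 0.025, 14 N is 0.035; stop at 0.040. The rod has a dark ring for each newton that comes out of the front cap as the load rises, wider at 5, widest at 10.
- sanding_block: Cork sanding block, 39 x 65 x 28 mm, lying on the table, to be left alone; origin at its underside.
- key_fob_a: Wooden key fob, 20 x 50 x 8 mm, lying on the table, to be left alone; origin at its underside.
- key_fob_b: Another wooden key fob, 20 x 50 x 8 mm, to be left alone; origin at its underside.
- turned_jar: Turned wooden jar with a knobbed lid, 47 mm across, 73 mm high, standing on the table, to be left alone; origin at its underside.

How it is judged:
On the way:
1. the gauge, hooked on the new peg and in line with it within about 14 degrees, reads between 8.5 and 11.5 N for 2 s without a break (value of joint pull_gauge_claw between 0.02125 and 0.02875 m and contact force between pull_gauge and new_peg above 6.5 N and angle between the x axis of pull_gauge and the x axis of new_peg, either way round below 0.25 rad), for 2 s.
At the end, for the whole second after the job is handed in: The gauge lies flat and at rest on the table (centre 13 to 19 mm up, within 4.5 degrees of level), unloaded (claw out under 2 mm), lips over 50 mm from the new peg's head, its centre over 160 mm from the rack's origin, not touching the rack; the new peg is still seated (out under 1.5 mm) (height (world z) of pull_gauge between 0.013 and 0.019 m and angle between pull_gauge's own z axis and vertical below 0.08 rad and linear speed of pull_gauge below 0.02 m/s and value of joint pull_gauge_claw below 0.002 m and horizontal distance between claw_lips and new_peg_head above 0.05 m and horizontal distance between pull_gauge and rack above 0.16 m and not (contact force between pull_gauge and rack above 0.05 N) and value of joint new_peg_stem below 0.0015 m).
It fails at once if the gauge goes past 14 N (value of joint pull_gauge_claw above 0.0355 m).
It fails at once if the new peg is pulled out of its hole by more than 1.5 mm (value of joint new_peg_stem above 0.0015 m).
It fails at once if the gauge is dropped or slammed onto the table (faster than 0.7 m/s within 15 mm of it) (height (world z) of pull_gauge below 0.031 m and linear speed of pull_gauge above 0.7 m/s).
It fails at once if a bystander is moved by more than 30 mm or the jar is tipped (distance of any of sanding_block, key_fob_a, key_fob_b, turned_jar from where it was at the start of the episode above 0.03 m or angle between turned_jar's own z axis and vertical above 0.5 rad).
It also fails if it takes over 58 s, if anything falls off the work surface, if the arm or the gripper's body presses on something with over 40 N, if the wrist force passes 120 N, or if a joint passes its speed limit or range.

## Working session

There is one attempt and no reset: what is moved stays moved. The work goes in short steps, Python scripts to look and compute and a tool call to move; the robot and the scene stay as the last step left them, time stands still between calls to the robot, and variables do not carry over. Pictures are saved under pics/ and viewed, at most 10 in all, crops included, and the job is handed in when it is done.

Besides the shell and the picture viewer there is one more tool, called after "Call:" by a JSON object that holds its "api" and its "payload". apply_moves: Moves the arm, as the interface text tells. Its arguments: {"type":"object","properties":{"moves":{"type":"array"}},"required":["moves"]}

```bash
mkdir -p pics
cat > h.py <<'E'
import numpy as np, cv2
from plant import manip
from scipy.spatial.transform import Rotation as R
def grab(n,save=None):
    f=manip.grab_frame(n)
    if save: cv2.imwrite('pics/'+save,f['image'][:,:,::-1])
    return f
def w(f,p):
    Rm=cv2.Rodrigues(np.array(f['rvec'],float))[0]
    return Rm.T@(np.array(p)-np.array(f['tvec']).ravel())
def ray(f,uv):
    K=np.array(f['K']);d=np.array([f['k1'],0,0,0,0],float)
    x=cv2.undistortPoints(np.array([[uv]],float),K,d)[0,0]
    Rm=cv2.Rodrigues(np.array(f['rvec'],float))[0]
    return -Rm.T@np.array(f['tvec']).ravel(), Rm.T@np.r_[x,1]
def onz(f,uv,z):
    o,d=ray(f,uv); return o+d*(z-o[2])/d[2]
def pix(f,P):
    return cv2.projectPoints(np.array(P,float).reshape(-1,3),np.array(f['rvec'],float),np.array(f['tvec'],float),np.array(f['K']),np.array([f['k1'],0,0,0,0],float))[0][:,0]
E
python3 - <<'E'
from h import *
np.set_printoptions(precision=4,suppress=True)
ims=[]
for n in ['scene','top']:
    f=grab(n,n+'0.png')
    for l in ['rack','new_peg','new_peg_head','old_peg_1','pull_gauge','claw_lips','sanding_block','key_fob_a','turned_jar']:
        for r in manip.spot_point(f,l)[:2]: print(n,l,round(r['score'],2),w(f,r['location']))
s=manip.state();print(s['tool_pos'],R.from_quat(np.roll(s['tool_rot'],-1)).as_matrix(),s['time'])
E
```

```text
scene rack 0.81 [ 0.6351 -0.0717 -0.0027]
scene new_peg 0.58 [ 0.632  -0.0687  0.0616]
scene new_peg_head 0.74 [ 0.5849 -0.0751  0.0601]
scene old_peg_1 0.68 [ 0.6406 -0.1335  0.0626]
scene old_peg_1 0.51 [ 0.6255 -0.0136  0.0632]
scene pull_gauge 0.86 [0.4429 0.1638 0.0157]
scene claw_lips 0.77 [0.5386 0.1707 0.0165]
scene sanding_block 0.88 [ 0.4948 -0.2067 -0.0001]
scene key_fob_a 0.69 [ 0.3848 -0.0889 -0.0001]
scene key_fob_a 0.55 [ 0.5111 -0.2871 -0.0031]
scene turned_jar 0.83 [ 0.4464 -0.3377  0.0023]
top new_peg 0.54 [ 0.3852 -0.0909 -0.0031]
top new_peg 0.49 [ 0.6322 -0.0746  0.0619]
top new_peg_head 0.82 [ 0.5813 -0.0809  0.0618]
top old_peg_1 0.73 [ 0.637  -0.1354  0.0636]
top old_peg_1 0.65 [ 0.6268 -0.016   0.061 ]
top pull_gauge 0.65 [0.4394 0.159  0.0208]
top claw_lips 0.8 [0.5384 0.1756 0.0158]
top sanding_block 0.64 [ 0.4981 -0.2062 -0.0002]
top key_fob_a 0.54 [ 0.5158 -0.2934  0.0006]
top key_fob_a 0.48 [ 0.3847 -0.0892 -0.0017]
top turned_jar 0.65 [ 0.4458 -0.3397  0.0018]
[0.1905 0.5952 0.2483] [[-0.9524  0.3049 -0.    ]
 [ 0.3049  0.9524 -0.    ]
 [ 0.     -0.     -1.    ]] 1.0
```

View pics/scene0.png

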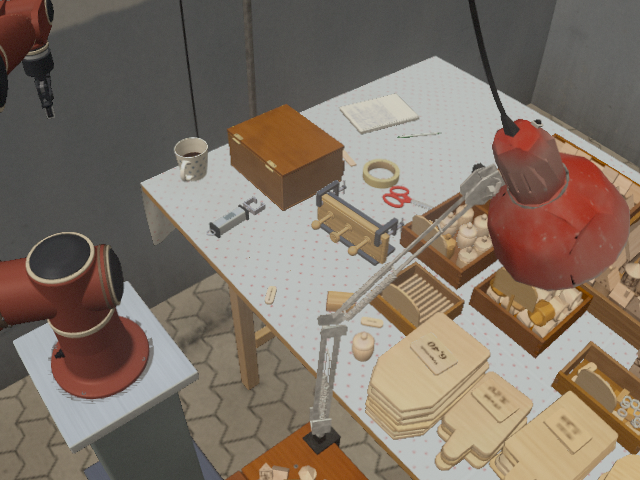

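View pics/top0.png

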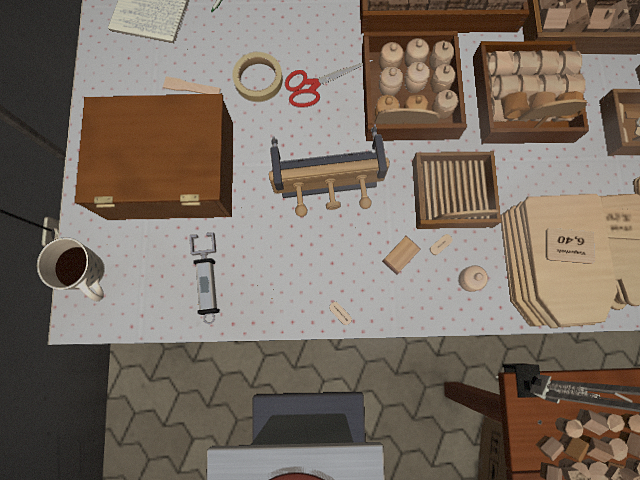

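The new peg is the middle one, with its disc head near (333,200) in the top view. The gauge lies at about (205,285), close to parallel with the peg. Both cameras agree to within 5 mm, so I'm moving above the gauge.

Call:
{"api": "apply_moves", "payload": {"moves": [[[0,0,-0.43],[-37.1,-33.7,8],-1],[[0,0,-0.43],[-37.1,-33.7,8],-1],[[0,0,-0.43],[-37.1,-33.7,8],-1],[[0,0,-0.43],[-37.1,-33.7,8],-1],[[0,0,-0.43],[-37.1,-33.7,8],-1],[[0,0,-0.43],[-37.1,-33.7,8],-1],[[0,0,-0.43],[-37.1,-33.7,8],-1],[[0,0,-0.43],[-37.1,-33.7,8],-1],[[0,0,-0.43],[-37.1,-33.7,8],-1],[[0,0,-0.43],[-37.1,-33.7,8],-1],[[0,0,-0.43],[-37.1,-33.7,8],-1],[[0,0,-0.43],[-37.1,-33.7,12],-1],[[0,0,-0.43],[-37.1,-33.7,14],-1],[[0,0,-0.43],[-37.1,-33.7,14],-1]]}}

```text
time: 2.4
tool_pos: [0.4384, 0.161, 0.1049]
tool_rot: [-0.004, -0.06, 0.998, -0.0]
contact_force: [-0.5, -0.7, 0.2]
gripper_width: 0.998
grasp_force: 0.0
```

Run:
```python
from h import *
np.set_printoptions(precision=4,suppress=True)
s=manip.state();print(s['tool_pos'],R.from_quat(np.roll(s['tool_rot'],-1)).as_matrix(),s['time'],s['gripper_width'],s['contact_force'])
f=grab('scene','scene1.png')
for l in ['pull_gauge','claw_lips']:
    for r in manip.spot_point(f,l)[:1]: print(l,round(r['score'],2),w(f,r['location']))
```

```text
[0.4384 0.161  0.1049] [[-0.9928 -0.1199 -0.0071]
 [-0.1199  0.9928 -0.0011]
 [ 0.0072 -0.0002 -1.    ]] 2.4 0.997544897797206 [-0.5495 -0.6822  0.1501]
pull_gauge 0.57 [0.4426 0.1627 0.0156]
claw_lips 0.54 [0.5375 0.1754 0.021 ]
```

Call:
{"api": "apply_moves", "payload": {"moves": [[[0,0,0],[-0.2,0,3],-1],[[0,0,0],[-0.2,0,5.5],-1],[[0,0,0],[-0.2,0,7.5],-1],[[0,0,0],[-0.2,0,8.3],-1],[[0,0,0],[-0.2,0,8.3],-1],[[0,0,0],[-0.2,0,8.3],-1]]}}

```text
time: 3.15
tool_pos: [0.4444, 0.1618, 0.027]
tool_rot: [0.001, -0.06, 0.998, 0.0]
contact_force: [-0.0, 0.5, -0.3]
gripper_width: 1.002
grasp_force: 0.0
```

Call:
{"api": "apply_moves", "payload": {"moves": [[[0,0,0],[0.1,0,0.5],-1],[[0,0,0],[0.1,0,0.5],-1],[[0,0,0],[0.1,0,0.5],0.2],[[0,0,0],[0.1,0,0.5],1],[[0,0,0],[0.1,0,0.5],1],[[0,0,0],[0.1,0,0.5],1],[[0,0,0],[0.1,0,0.5],1],[[0,0,0],[0.1,0,0.5],1],[[0,0,0],[0.1,0,0.5],1],[[0,0,0],[0.1,0,0.5],1]]}}

```text
time: 4.15
tool_pos: [0.4425, 0.1614, 0.0206]
tool_rot: [0.0, -0.06, 0.998, 0.0]
contact_force: [-0.6, -0.0, 2.4]
gripper_width: 0.316
grasp_force: 60.4
```

Call:
{"api": "apply_moves", "payload": {"moves": [[[0,0,0],[0,0,-2],1],[[0,0,0],[0,0,-6],1],[[0,0,0],[0,0,-10],1],[[0,0,0],[0,0,-13],1],[[0,0,0],[-2.7,-4,-13],1],[[0,0,0],[-2.7,-8,-13],1],[[0,0,0],[-2.7,-12,-13],1],[[0,0,0],[-2.7,-16,-13],1],[[0,0,0],[-2.7,-20,-13],1],[[0,0,0],[-2.7,-23,-13],1],[[0,0,0],[-2.7,-25,-13],1],[[0,0,0],[-2.7,-25.4,-13],1],[[0,0,0],[-2.7,-25.4,-13],1],[[0,0,0],[-2.7,-25.4,-13],1],[[0,0,0],[-2.7,-25.4,-13],1],[[0,0,0],[-2.7,-25.4,-13],1]]}}

```text
time: 5.75
tool_pos: [0.4993, -0.0868, 0.1502]
tool_rot: [-0.0, -0.061, 0.998, 0.0]
contact_force: [0.4, 0.6, -1.8]
gripper_width: 0.321
grasp_force: 59.9
```

Run:
```python
from h import *
np.set_printoptions(precision=4,suppress=True)
s=manip.state();print(s['tool_pos'],R.from_quat(np.roll(s['tool_rot'],-1)).as_matrix()[:,0],s['time'],s['gripper_width'],s['contact_force'])
for n in ['scene','top']:
    f=grab(n,n+'2.png'); im=f['image']
    for l in ['pull_gauge','claw_lips','new_peg_head']:
        for r in manip.spot_point(f,l)[:1]: 
            p=w(f,r['location']);print(n,l,round(r['score'],2),p,pix(f,p)[0])
            if l=='new_peg_head': c=pix(f,p)[0].astype(int)
    cr=im[max(0,c[1]-60):c[1]+60,c[0]-70:c[0]+70]; cv2.imwrite(f'pics/{n}2c.png',cv2.resize(cr[:,:,::-1],None,fx=5,fy=5,interpolation=cv2.INTER_CUBIC))
```

```text
[ 0.4993 -0.0868  0.1502] [-0.9926 -0.1213  0.0002] 5.75 0.321258120994029 [ 0.3831  0.6188 -1.8469]
scene pull_gauge 0.68 [ 0.4976 -0.0832  0.145 ] [307.3143 228.0837]
scene claw_lips 0.73 [ 0.5956 -0.0749  0.1491] [338.964  206.2723]
scene new_peg_head 0.63 [ 0.584  -0.0759  0.0601] [333.9465 236.6938]
top pull_gauge 0.97 [ 0.4977 -0.0884  0.147 ] [340.2731 240.3074]
```

View pics/top2c.png

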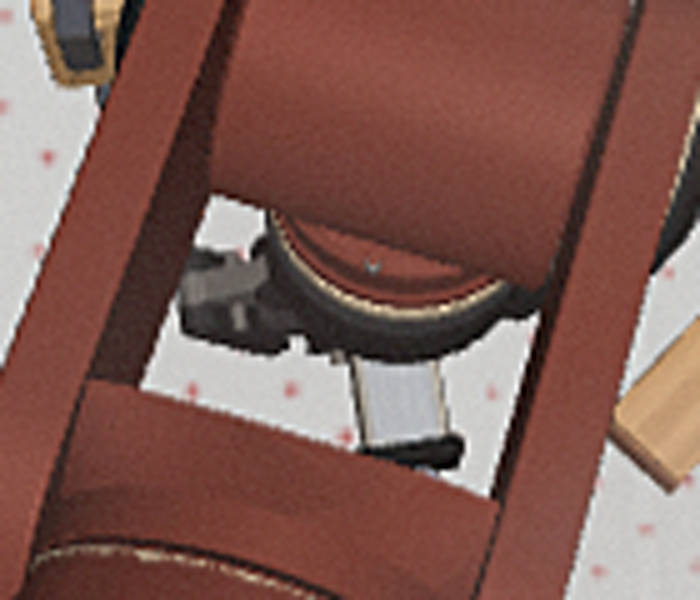

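View pics/scene2c.png

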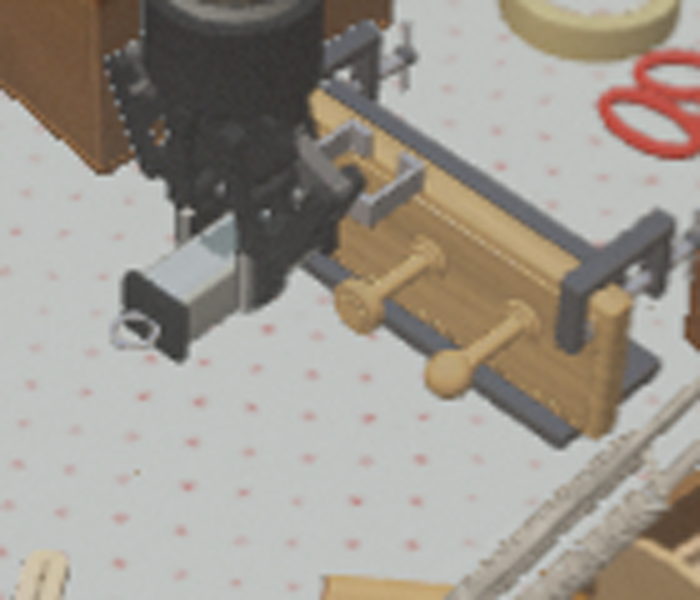

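Run:
```python
from h import *
np.set_printoptions(precision=4,suppress=True)
f=grab('scene')
h=onz(f,(334.6,237.2),.062); print('headfront',h)
T=manip.state()['tool_pos']; u=np.array([.9926,.1213,0]);v=np.array([-.1213,.9926,0]);o=np.array([T[0],T[1],T[2]-.0046])
for n,a in [('Rlip',(348.2,208.4)),('Llip',(335.4,200.4))]:
    p=onz(f,a,o[2]+.008)-o; print(n,p@u,p@v)
d=h-o; print('head front in gauge frame',d@u,d@v)
for l in ['new_peg_head','claw_lips']:
  r=manip.spot_point(f,l)
  if r: p=w(f,r[0]['location'])-o; print(l,p@u,p@v)
for l in [(.102,-.023,.008),(.102,.023,.008)]: print(pix(f,o+u*l[0]+v*l[1]+[0,0,l[2]]))
```

```text
headfront [ 0.5828 -0.0796  0.062 ]
Rlip 0.10250861184790311 -0.021898475051658754
Llip 0.10210387263334272 0.016893451581133576
head front in gauge frame 0.08377049668909878 -0.0021010393205028958
new_peg_head 0.08670984165168605 0.0007638981323998366
claw_lips 0.09551704971839053 0.0017164656183703258
[[348.4127 208.7406]]
[[333.4026 199.1696]]
```

The claw is above the disc-headed peg, with the lips just past the head; head front is at about (334.6,237.2). After correcting 3 mm forward and 1 mm sideways, I'll lower in stages.

Call:
{"api": "apply_moves", "payload": {"moves": [[[0,0,0],[-0.3,-0.1,2],1],[[0,0,0],[-0.3,-0.1,4],1],[[0,0,0],[-0.3,-0.1,5],1],[[0,0,0],[-0.3,-0.1,5],1],[[0,0,0],[-0.3,-0.1,5],1],[[0,0,0],[-0.3,-0.1,5],1]]}}

```text
time: 6.9
tool_pos: [0.5033, -0.0886, 0.1016]
tool_rot: [0.001, -0.06, 0.998, -0.0]
contact_force: [1.0, 0.1, -2.2]
gripper_width: 0.321
grasp_force: 59.9
```

Run:
```python
from h import *
np.set_printoptions(precision=4,suppress=True)
s=manip.state();T=s['tool_pos'];print(T,s['contact_force'])
f=grab('scene'); c=(336,232)
cv2.imwrite('pics/s3.png',cv2.resize(f['image'][c[1]-40:c[1]+35,c[0]-50:c[0]+50,::-1],None,fx=7,fy=7,interpolation=cv2.INTER_CUBIC))
u=np.array([.9926,.1213,0]);v=np.array([-.1213,.9926,0]);o=np.array([T[0],T[1],T[2]-.0046])
for l in ['new_peg_head','claw_lips']:
  r=manip.spot_point(f,l)
  if r: p=w(f,r[0]['location'])-o; print(l,p@u,p@v,p[2])
```

```text
[ 0.5033 -0.0886  0.1016] [ 1.033   0.132  -2.1514]
new_peg_head 0.0795849444723818 0.0033682940980997965 -0.035030177098253235
claw_lips 0.10244637120616365 0.0009462508767696456 -0.00024077929837995615
```

View pics/s3.png

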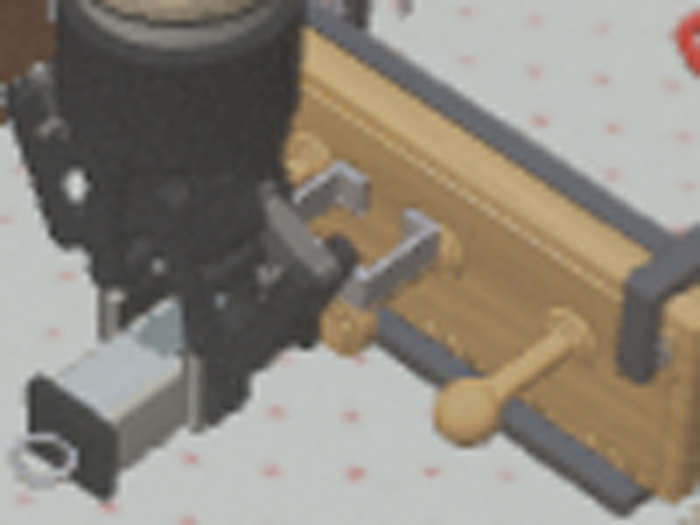

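The claw straddles the neck line in front of the board. I'm lowering on, and will check the force partway.

Call:
{"api": "apply_moves", "payload": {"moves": [[[0,0,0],[0,0,0.5],1],[[0,0,0],[0,0,1],1],[[0,0,0],[0,0,1.4],1],[[0,0,0],[0,0,1.7],1],[[0,0,0],[0,0,1.7],1],[[0,0,0],[0,0,1.7],1]]}}

```text
time: 7.65
tool_pos: [0.5024, -0.0883, 0.0832]
tool_rot: [-0.0, -0.06, 0.998, 0.0]
contact_force: [0.3, -0.7, -1.8]
gripper_width: 0.321
grasp_force: 59.9
```

Call:
{"api": "apply_moves", "payload": {"moves": [[[0,0,0],[0,0,0.4],1],[[0,0,0],[0,0,0.8],1],[[0,0,0],[0,0,1.2],1],[[0,0,0],[0,0,1.6],1],[[0,0,0],[0,0,1.6],1],[[0,0,0],[0,0,1.6],1],[[0,0,0],[0,0,1.6],1]]}}

```text
time: 8.35
tool_pos: [0.5027, -0.0883, 0.0675]
tool_rot: [0.0, -0.06, 0.998, -0.0]
contact_force: [0.2, -0.8, -2.0]
gripper_width: 0.317
grasp_force: 59.9
```

Call:
{"api": "apply_moves", "payload": {"moves": [[[0,0,0],[0.4,0,0],1],[[0,0,0],[0.8,0,0],1],[[0,0,0],[1.1,0,0],1],[[0,0,0],[1.4,0,0],1],[[0,0,0],[1.7,0,0],1],[[0,0,0],[2.0,0,0],1],[[0,0,0],[2.0,0,0],1],[[0,0,0],[2.0,0,0],1],[[0,0,0],[2.0,0,0],1]]}}

```text
time: 9.25
tool_pos: [0.4829, -0.0907, 0.0675]
tool_rot: [0.0, -0.06, 0.998, -0.0]
contact_force: [2.8, 0.5, -3.0]
gripper_width: 0.316
grasp_force: 59.8
```

Run:
```python
from h import *
np.set_printoptions(precision=4,suppress=True)
s=manip.state();T=s['tool_pos'];print(T,s['contact_force'],s['ft_torque'])
f=grab('scene'); c=(330,232)
cv2.imwrite('pics/s4.png',cv2.resize(f['image'][c[1]-40:c[1]+35,c[0]-50:c[0]+50,::-1],None,fx=7,fy=7,interpolation=cv2.INTER_CUBIC))
```

```text
[ 0.4829 -0.0907  0.0675] [ 2.8396  0.4618 -2.9536] [ 0.0934 -0.3422  0.0196]
```

View pics/s4.png

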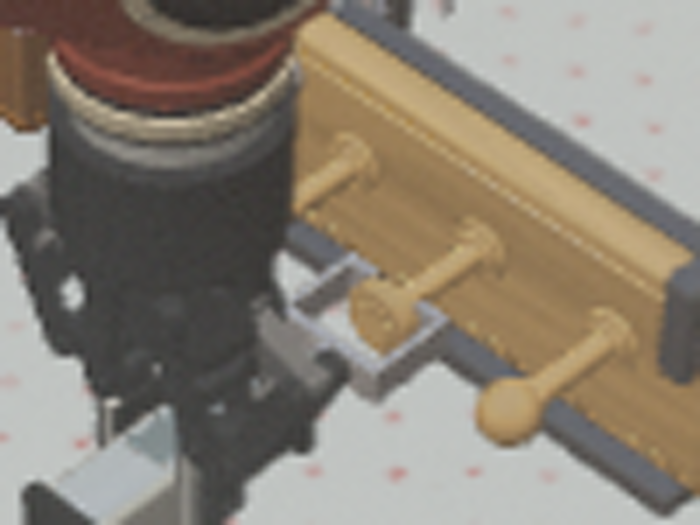

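Hooked: the claw frames the disc head, with the lips behind it, and the force is rising. I'll keep pulling slowly.

Call:
{"api": "apply_moves", "payload": {"moves": [[[0,0,0],[0.2,0,0],1],[[0,0,0],[0.4,0,0],1],[[0,0,0],[0.6,0,0],1],[[0,0,0],[0.8,0,0],1],[[0,0,0],[1.0,0,0],1],[[0,0,0],[1.2,0,0],1],[[0,0,0],[1.3,0,0],1],[[0,0,0],[1.3,0,0],1],[[0,0,0],[1.3,0,0],1]]}}

```text
time: 10.2
tool_pos: [0.4707, -0.0922, 0.0677]
tool_rot: [0.002, -0.06, 0.998, -0.0]
contact_force: [7.2, 1.9, -5.2]
gripper_width: 0.324
grasp_force: 59.6
```

Run:
```python
from h import *
np.set_printoptions(precision=4,suppress=True)
F=[];P=[]
for i in range(10):
    s=manip.state();F.append(s['contact_force']);P.append(s['tool_pos'])
    f=grab('scene')
print(np.mean(F,0),np.std(F,0),np.mean(P,0),np.mean(F,0)@[.9926,.1213,0])
T=np.mean(P,0);u=np.array([.9926,.1213,0]);v=np.array([-.1213,.9926,0]);o=np.array([T[0],T[1],T[2]-.0046])
for l in ['new_peg_head','claw_lips']:
  for f in [f,grab('scene')]:
    r=manip.spot_point(f,l)
    if r: p=w(f,r[0]['location'])-o; print(l,p@u,p@v,p[2])
c=pix(f,o+u*.07)[0].astype(int)
cv2.imwrite('pics/s5.png',cv2.resize(f['image'][c[1]-25:c[1]+25,c[0]-33:c[0]+33,::-1],None,fx=11,fy=11,interpolation=cv2.INTER_CUBIC))
```

```text
[ 7.7614  1.4971 -4.7562] [0.4936 0.2762 0.2772] [ 0.4707 -0.0922  0.0677] 7.885560044602046
new_peg_head 0.11477484808901657 -0.0004181377644033816 -0.002667849683952589
claw_lips 0.11742210725378933 0.0016932101732443586 0.0028669373078134275
claw_lips -0.05603221411295395 -0.2359654306543268 -0.06145551236287436
```

View pics/s5.png

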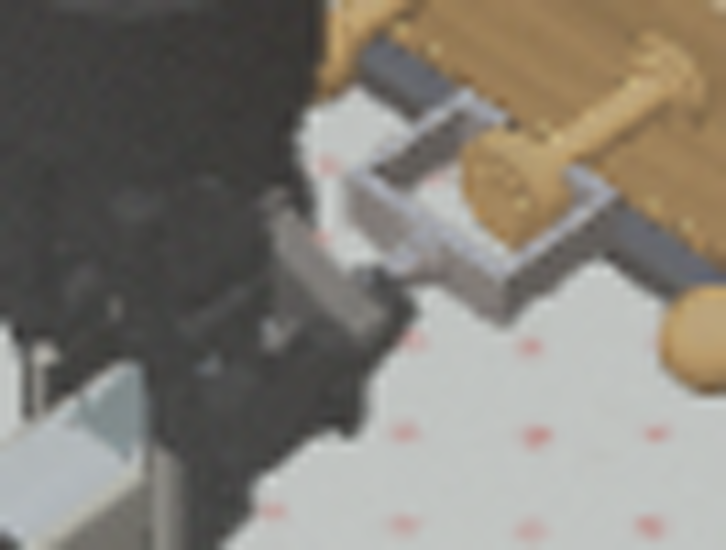

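The load is about 7.5–8.8 N by force and by vision, so I'm adding 5 mm and holding.

Call:
{"api": "apply_moves", "payload": {"moves": [[[0,0,0],[0.2,0,0],1],[[0,0,0],[0.4,0,0],1],[[0,0,0],[0.5,0,0],1],[[0,0,0],[0.5,0,0],1],[[0,0,0],[0.5,0,0],1],[[0,0,0],[0.5,0,0],1],[[0,0,0],[0.5,0,0],1],[[0,0,0],[0.5,0,0],1],[[0,0,0],[0.5,0,0],1],[[0,0,0],[0.5,0,0],1],[[0,0,0],[0.5,0,0],1],[[0,0,0],[0.5,0,0],1],[[0,0,0],[0.5,0,0],1],[[0,0,0],[0.5,0,0],1],[[0,0,0],[0.5,0,0],1],[[0,0,0],[0.5,0,0],1],[[0,0,0],[0.5,0,0],1],[[0,0,0],[0.5,0,0],1]]}}

```text
time: 12.8
tool_pos: [0.4662, -0.0928, 0.0679]
tool_rot: [0.002, -0.06, 0.998, -0.0]
contact_force: [9.4, 1.7, -4.0]
gripper_width: 0.319
grasp_force: 59.4
```

Run:
```python
from h import *
np.set_printoptions(precision=4,suppress=True)
F=[];P=[]
for i in range(36):
    s=manip.state();F.append(s['contact_force']);P.append(s['tool_pos'])
    f=grab('scene')
F=np.array(F);P=np.array(P)
print(s['time'],F.mean(0),P.mean(0),P.std(0),(F@[.9926,.1213,0])[::4],(F@[.9926,.1213,0]).mean())
T=P[-1];u=np.array([.9926,.1213,0]);o=np.array([T[0],T[1],T[2]-.0046])
c=pix(f,o+u*.07)[0].astype(int)
cv2.imwrite('pics/s6.png',cv2.resize(f['image'][c[1]-25:c[1]+25,c[0]-33:c[0]+33,::-1],None,fx=11,fy=11,interpolation=cv2.INTER_CUBIC))
# pixel predictions
for e in (.022,.025,.028): print(e,pix(f,[o+u*(.069+e)+np.array([-.1213,.9926,0])*y+[0,0,.008] for y in (-.023,.023)]).ravel(), 'origin',c-[33,25])
```

```text
14.55 [ 9.4825  1.919  -5.3263] [ 0.4662 -0.0928  0.0678] [0. 0. 0.] [ 9.5629  9.4592  9.6841  9.4443 10.3818  9.8362  9.7128  9.4699  9.5172] 9.64508415964072
0.022 [333.9376 244.8155 319.4987 234.9079] origin [287 221]
0.025 [334.8242 244.1575 320.3873 234.2706] origin [287 221]
0.028 [335.7087 243.501  321.274  233.6348] origin [287 221]
```

View pics/s6.png

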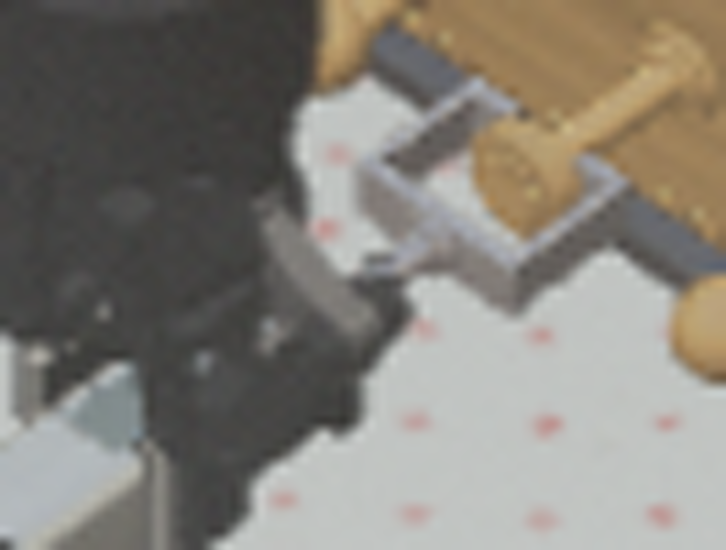

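The hold was steady at 9.6 N for about 4 s, with the lips squarely behind the head. Next I slack off and lift off.

Call:
{"api": "apply_moves", "payload": {"moves": [[[0,0,0],[-0.4,0,0],1],[[0,0,0],[-0.8,0,0],1],[[0,0,0],[-1.3,0,0],1],[[0,0,0],[-1.8,0,0],1],[[0,0,0],[-2.3,0,0],1],[[0,0,0],[-2.8,0,0],1],[[0,0,0],[-3.3,0,0],1],[[0,0,0],[-3.7,0,0],1],[[0,0,0],[-3.7,0,0],1],[[0,0,0],[-3.7,0,0],1],[[0,0,0],[-3.7,0,0],1]]}}

```text
time: 15.7
tool_pos: [0.5012, -0.0884, 0.0672]
tool_rot: [-0.0, -0.06, 0.998, 0.0]
contact_force: [-0.1, -0.3, -1.2]
gripper_width: 0.32
grasp_force: 59.9
```

Free, so I'm lifting gently.

Call:
{"api": "apply_moves", "payload": {"moves": [[[0,0,0],[0,0,-0.4],1],[[0,0,0],[0,0,-0.8],1],[[0,0,0],[0,0,-1.2],1],[[0,0,0],[0,0,-1.6],1],[[0,0,0],[0,0,-2.0],1],[[0,0,0],[0,0,-2.5],1],[[0,0,0],[0,0,-2.5],1]]}}

```text
time: 16.4
tool_pos: [0.5021, -0.0886, 0.0934]
tool_rot: [0.001, -0.06, 0.998, -0.0]
contact_force: [0.8, 0.3, -1.9]
gripper_width: 0.323
grasp_force: 59.9
```

Call:
{"api": "apply_moves", "payload": {"moves": [[[0,0,0],[0,0,-2],1],[[0,0,0],[0,0,-5.5],1],[[0,0,0],[2.9,2,-5.5],1],[[0,0,0],[2.9,6,-5.5],1],[[0,0,0],[2.9,10,-5.5],1],[[0,0,0],[2.9,14,-5.5],1],[[0,0,0],[2.9,18,-5.5],1],[[0,0,0],[2.9,22,-5.5],1],[[0,0,0],[2.9,24.5,-5.5],1],[[0,0,0],[2.9,25.5,-5],1],[[0,0,0],[2.9,25.5,-2],1],[[0,0,0],[2.9,25.5,1],1],[[0,0,0],[2.9,25.5,4],1],[[0,0,0],[2.9,25.5,5.5],1],[[0,0,0],[2.9,25.5,6.3],1],[[0,0,0],[2.9,25.5,6.5],1],[[0,0,0],[2.9,25.5,6.5],1],[[0,0,0],[2.9,25.5,6.5],1]]}}

```text
time: 18.2
tool_pos: [0.4432, 0.1614, 0.0285]
tool_rot: [0.001, -0.06, 0.998, 0.0]
contact_force: [0.6, 0.5, -1.1]
gripper_width: 0.318
grasp_force: 59.9
```

Call:
{"api": "apply_moves", "payload": {"moves": [[[0,0,0],[0,0,0.3],1],[[0,0,0],[0,0,0.55],1],[[0,0,0],[0,0,0.75],1],[[0,0,0],[0,0,0.75],1],[[0,0,0],[0,0,0.75],1]]}}

```text
time: 18.7
tool_pos: [0.4424, 0.1614, 0.0206]
tool_rot: [0.0, -0.06, 0.998, -0.0]
contact_force: [-3.4, -0.3, 5.4]
gripper_width: 0.316
grasp_force: 60.7
```

In contact with the table at the original height, so I'm opening and retreating.

Call:
{"api": "apply_moves", "payload": {"moves": [[[0,0,0],[0,0,0],0.2],[[0,0,0],[0,0,0],0.0],[[0,0,0],[0,0,0],-0.3],[[0,0,0],[0,0,0],-0.3],[[0,0,0],[0,0,0],-0.3],[[0,0,0],[0,0,-1],-0.3],[[0,0,0],[0,0,-3],-0.3],[[0,0,0],[0,0,-7],-0.3],[[0,0,0],[0,0,-11],-0.3],[[0,0,0],[2,8,-15],-0.3],[[0,0,0],[4,13,-18],-0.3],[[0,0,0],[6,18,-20],-0.3],[[0,0,0],[8,22,-20],-0.3],[[0,0,0],[8,22,-20],-0.3],[[0,0,0],[8,22,-20],-0.3]]}}

```text
time: 20.2
tool_pos: [0.3343, 0.3744, 0.2231]
tool_rot: [0.001, -0.063, 0.998, 0.002]
contact_force: [0.6, -0.6, 0.1]
gripper_width: 0.649
grasp_force: 0.0
```

Run:
```python
from h import *
np.set_printoptions(precision=4,suppress=True)
f=grab('top')
for l in ['pull_gauge','claw_lips','new_peg_head']:
    for r in manip.spot_point(f,l)[:1]: print(l,round(r['score'],2),w(f,r['location']))
g=grab('scene')
for l in ['pull_gauge','claw_lips']:
    for r in manip.spot_point(g,l)[:1]: print(l,round(r['score'],2),w(g,r['location']))
a=pix(g,[.48,.165,.02])[0].astype(int)
cv2.imwrite('pics/end.png',np.vstack([cv2.resize(x,(560,300),interpolation=cv2.INTER_CUBIC) for x in (g['image'][a[1]-30:a[1]+30,a[0]-56:a[0]+56,::-1],f['image'][130:350,150:560,::-1])]))
```

```text
pull_gauge 0.68 [0.4436 0.1608 0.018 ]
claw_lips 0.63 [0.5397 0.1726 0.0168]
new_peg_head 0.63 [ 0.589  -0.0801  0.0588]
pull_gauge 0.91 [0.4422 0.164  0.0143]
claw_lips 0.74 [0.539  0.1719 0.019 ]
```

View pics/end.png

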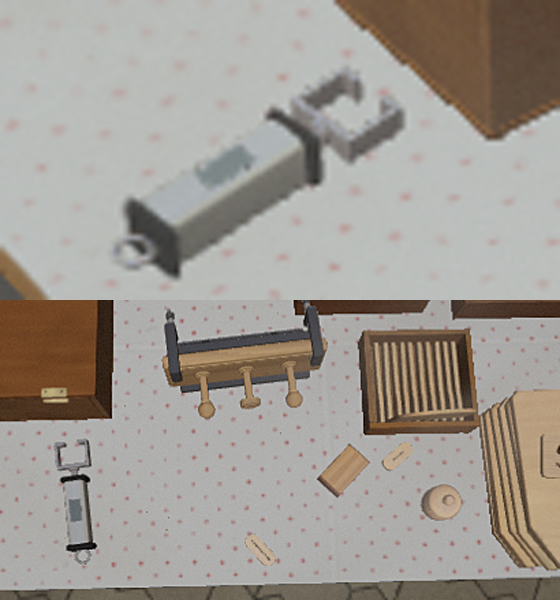

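The gauge lies flat where it started, with its rod fully in. The peg is seated and the bystanders are unmoved, so I'm handing in.

```bash
python3 -c "from plant import manip; print(manip.job_done())"
```

```text
the job is handed in; nothing more can be done
None
```

The new peg's glue held: I pulled it straight out at about 9.6 N (arm's force reading) for about 4 s, then unhooked the gauge and laid it flat where it started, the peg looking still seated; the job is handed in, with no verdict returned.

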